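# Lock the chisel rack and hold a chisel's edge up to the inspection camera

## Task

Swing the steel latch bar of the chisel rack all the way down into its catch, so that the block is locked. Then draw the chisel with the broad flat paddle handle straight up out of its slot and present it to the inspection camera: blade hanging straight down, the flat of the blade square to the lens, and the cutting edge in the air level with the middle of the lens and 70 mm straight in front of it. Finish holding it still there in the gripper, do not bump the camera at any time, and leave the other two tools in their slots.

Things in the scene. Friction and masses are not known exactly. Their poses are not given: they have to be found in the camera images.
- rack: Fixed rack. Steel plate 130 (x) by 330 (y) by 12 mm with a dark wooden block, 70 (x) by 200 (y) mm, y -155 to +45, top at z = 112 mm. Slots 11 (x) by 27 (y) mm at x = 0, y = -125, -70, -15 hold three tools in any order, handles up, resting by the handle's underside on the block's top. Latch post at the other end, y = 140. Origin: centre of the underside; z up, y along the row towards the post.
- latch (a joint): Latch bar's angle, rad: 0 = closed, level, its end between the two small steel cheeks of the catch on the block (a stop holds it there); grows as the free end rises, to 1.6 (upright). Steel bar 14 mm wide (rack x), 6 thick, 106 from hinge to free end. Swings in the rack's y-z plane; closed, it points along the rack's -y. Stiff: stays where left, moves with 1 to 2 N.
- hinge (a point): On the latch's hinge axis (which lies along the rack's x) and the bar's centre line, at rack (0, 140, 126) mm, on a steel post 30 (x) by 26 (y) mm and 130 mm high.
- latch_end (a point): Middle of the latch bar's free end, 106 mm from the hinge; closed, at rack (0, 34, 126) mm.
- chisel: Paddle-handled chisel, loose, 0.1 to 0.2 kg. Origin: centre of the handle's underside, z up along the handle, axes parallel to the rack's while in its slot. mm: brass collar 28 (x) by 32 (y), z 0 to 8; wooden handle 20 thick (x): neck 26 wide (y), z 8 to 34, then paddle 44 wide (y), z 34 to 80; steel blade below, 22 wide (y), 5 thick (x), to z = -84. The flats of paddle and blade face +x and -x.
- chisel_edge (a point): Middle of the chisel's cutting edge, at the chisel's (0, 0, -84) mm.
- straight: Neighbouring tool, to be left in its slot: plain straight round handle 24 mm in diameter with a steel cap, top 102 mm above the block; same collar and blade as the chisel. Origin: centre of the handle's underside.
- pear: Neighbouring tool, to be left in its slot: pear-shaped round handle, 28 mm at its widest and narrow at the top, 72 mm above the block; same collar and blade. Origin: centre of the handle's underside.
- camera: Inspection camera on a stand, fixed, grey box with a black lens in an aluminium ring (58 mm diameter), looking level along its own -x. Foot 110 (x) by 100 (y) mm, from x = -5 to 105; highest point 161 mm, at x = 75. Origin: on the table, x = 0 lies 30 mm behind the lens front; z up.
- lens (a point): Middle of the lens front, at the camera's (-30, 0, 120) mm.
- view (a point): Where the cutting edge is to be held: 70 mm straight in front of the lens, 120 mm above the table, at the camera's (-100, 0, 120) mm.
Things that resemble listed ones, but are neither listed nor needed, are in the scene too. What is shaped like the chisel but green or red is not meant.

How it is judged:
On the way, in this order (a step that is already met when the one before it is completed fails the run):
1. the latch is swung fully down into its catch (value of joint latch below 0.06 rad), for 0.2 s.
2. the chisel is drawn clear of its slot (z of chisel_edge in the frame of rack above 0.114 m and contact force between chisel and the fingers above 0.5 N), for 0.2 s.
At the end, for the whole second after the job is handed in: Latch down (under 0.08 rad). Chisel held by the fingers alone, at rest, edge within 15 mm of the point 70 mm in front of the lens, within 0.16 rad of vertical and its flat within 0.19 rad of square to the lens. The other two tools stand in their slots (moved under 15 mm) (value of joint latch below 0.08 rad and distance between chisel_edge and view below 0.015 m and height (world z) of chisel above 0.18 m and angle between chisel's own z axis and vertical below 0.16 rad and angle between the x axis of chisel and the x axis of camera, either way round below 0.19 rad and linear speed of chisel below 0.02 m/s and contact force between chisel and the fingers above 1 N and contact force between chisel and camera below 0.1 N and contact force between chisel and rack below 0.1 N and z of each of straight, pear in the frame of rack below 0.12 m and distance of each of straight, pear from where it was at the start of the episode below 0.015 m); the arm keeps its last pose, push and grip.
It fails at once if the camera is bumped (contact force between camera and the arm above 2 N or contact force between camera and the fingers above 2 N or contact force between camera and chisel above 2 N).
It fails at once if another tool is pulled out of its slot (z of any of straight, pear in the frame of rack above 0.15 m).
It also fails if it takes over 61 s, if anything falls off the work surface, if the arm or the gripper's body presses on something with over 40 N, if the wrist force passes 120 N, or if a joint passes its speed limit or range.

## Robot

A 7-joint arm with a two-finger parallel gripper is mounted at the origin on the work surface. World frame = base frame: x ahead of the robot, y to its left, z up, the work surface at z = 0. Lengths are in m, angles in rad, forces in N, time in s.
With the tool pointing down it reaches from about 0.425 to 1.025 m from the base axis. Payload 9.4 kg.
Tool frame: the origin (TCP) lies midway between the tips of the shut fingers; the grasp point (between the pads) lies 19 mm behind it; z points along the fingers, y is the line along which they close (so a half turn about z gives the same grasp; the last joint's range is limited). The gripper opens to 85 mm and grips with 20 to 120 N. Pads are 22 mm wide; open, the fingers measure 114 mm over their backs; the gripper's body (76 mm by 85 mm) begins 54 mm behind the grasp point. The pads swing forward as they close: fully open they stand 13 mm farther back than shut.
Start: joints at [1.21, 0.599, -0.003, 1.599, 0.002, 0.943, -0.08], TCP at [0.203, -0.696, 0.231] pointing down, gripper open.
Joint ranges: [-2.57, 2.57], [-0.35, 1.97], [-1.29, 1.29], [0.11, 2.56], [-1.05, 4.19], [0.11, 1.86], [-2.63, 2.63]. Speed limits (rad/s): [2.22, 2.22, 3.01, 3.01, 3.14, 3.14, 3.14].

## Interface

Orientations are given as a rotation vector (axis times angle).
In Python, from cell import get_obs, capture, camera_params, job_done, search_frame gives the robot as it stands.
- The arm moves only by the tool servo_tool, never from a script. Its argument "increments" is text: rows parted by semicolons, each of 7 numbers parted by spaces: the shift along the tool's x, y, z each as a share of 10 cm, from -1 to 1, then the turn, a rotation vector about the tool's x, y, z each as a share of pi/2 rad, from -1 to 1, then the closure, from 0 (fully open) to 1 (shut). A call has 1 to 20 rows; each row shifts and turns the commanded pose from where the row before left it, along the tool's axes as they then stand; what a row does not reach is not made up. A row lasts 1/12 s, in which the tool goes at most 41.7 mm and 7.16 degrees, less where a joint would pass 70% of its speed; a pose out of reach is approached as far as the arm can. A call with a number of a shift or a turn outside -1 to 1 is refused whole. A call with a gripper value outside its range is refused whole. The fingers move at their own pace and stop on an object; the grip force is fixed at half the most. Time passes only in rows, so rows that do not move let the fingers close. It gives the time, the measured TCP pose, the force, the opening and the grip force at its end, in the units of the state.
- get_obs(): the state, without advancing time (a new reading comes with each control period).
- capture(name): name is "scene" or "top" or "wrist"; returns the picture (480x640x3 uint8, red, green, blue); there is no depth.
- camera_params(name): a dict with "fx", "fy", "cx", "cy" (pixels), "T" (4x4, takes a point from camera to world coordinates). Camera axes: x right, y down, z forward; pixel columns grow to the right and rows downward; lengths in m; the calibration is good to about 2 mm. A picture is of the moment at which its call begins: read the wrist's pose just before it. camera_params takes no time and is no camera call; for the wrist camera it gives the pose at the moment of the call.
- job_done(): hands the job in; it is judged then, once.
Trained networks look in the newest picture that a camera, given by its name, has taken for a name from the list of things; names that differ only in an ending like _2 or _b are one class to them, and where a whole thing is asked for, a point or a joint stands for the part that bears it (a point fixed in the world has none). Each returns a list of dicts, best first, with "confidence" (0 to 1); they miss things now and then, are a little off and sometimes report something else, mostly with a low value. They report only what shows in the picture. A call takes as long as a camera call. They do not tell look-alikes from the thing itself.
- search_frame(label, camera): "bbox" ([left, top, width, height] in pixels, round what is visible of it).
The state is a dict: "t": time; "joints": joint angles; "qvel": joint speeds; "joint_torque": joint torques, N m; "tool_pos": TCP position; "tcp_rot": TCP orientation; "contact_force": force on the tool from outside, world axes, zero at the start; "wrist_torque": the same for the moment, N m; "width": finger opening in m; "grasp_force": force on a finger pad.
Only numpy, scipy, OpenCV 4.12 (cv2) and the standard library are available. Lean on these libraries where they do the work, as an engineer would, in place of code of your own. Each camera call takes 0.05 s, during which the arm holds its last target. There are 200 camera calls.

## Working session

There is one attempt and no reset: what is moved stays moved. The work goes in short steps, Python scripts to look and compute and a tool call to move; the robot and the scene stay as the last step left them, time stands still between calls to the robot, and variables do not carry over. Pictures are saved under pics/ and viewed, at most 10 in all, crops included, and the job is handed in when it is done.

Besides the shell and the picture viewer there is one more tool, called after ">>>" as name(argument=value, ...) on one line, values as JSON. servo_tool: Moves the arm, as the interface text tells. Shift numbers are shares of 10 cm and turn numbers shares of pi/2 rad, none past 1 either way. Its arguments: {"type":"object","properties":{"increments":{"type":"string"}},"required":["increments"]}

```bash
mkdir -p pics
python3 - <<'E'
from cell import *
import cv2,numpy as np
o=get_obs();print(o)
for n in("scene","top"):
    im=capture(n);cv2.imwrite(f"pics/{n}0.png",im[:,:,::-1])
    p=camera_params(n);print(n,p["fx"],p["cx"],p["cy"],np.round(p["T"],4).tolist())
    for l in("rack","latch","chisel","straight","pear","camera","latch_end","lens"):
        print(l,[(np.round(d["bbox"]).tolist(),round(d["confidence"],2)) for d in search_frame(l,n)][:4])
a=cv2.imread("pics/scene0.png")
E
```

```text
{'t': 0.0, 'joints': array([ 1.21029892,  0.60010544, -0.00253927,  1.60013747,  0.00180304,
        0.94290738, -0.07980562]), 'qvel': array([-0.0002576 , -0.00073995,  0.00125188, -0.00116048, -0.0022189 ,
        0.00124138,  0.00041883]), 'joint_torque': array([ 1.25264501e-04, -7.76448941e+01,  1.56492043e+00, -2.57996017e+01,
        1.23253406e-02,  9.18833044e-03, -1.04658290e-05]), 'tool_pos': array([ 0.20284888, -0.69554642,  0.23042853]), 'tcp_rot': array([-3.10850892e+00, -4.44159463e-01,  5.73036424e-04]), 'contact_force': array([-0.82835321, -0.23476179, -0.02195089]), 'wrist_torque': array([-0.0280691 , -0.04090023,  0.00487983]), 'grasp_force': 0.0, 'width': 0.08546027544436971}
scene 597.0531994797656 317.74677512680074 234.35010837271423 [[0.6995, 0.5877, -0.4065, 0.9522], [0.7145, -0.5849, 0.3838, -0.3742], [-0.0122, -0.559, -0.8291, 0.8775], [0.0, 0.0, 0.0, 1.0]]
rack [([307.0, 97.0, 186.0, 170.0], 0.57)]
latch [([438.0, 102.0, 38.0, 24.0], 0.73), ([308.0, 97.0, 182.0, 170.0], 0.55)]
chisel [([288.0, 213.0, 21.0, 73.0], 0.97), ([313.0, 90.0, 22.0, 73.0], 0.93), ([
[... 420 characters left out ...]
9037 319.69536014492587 232.8588288528723 [[0.0112, -0.9851, 0.1717, 0.3865], [-0.9999, -0.012, -0.0033, -0.0151], [0.0053, -0.1716, -0.9851, 1.0534], [0.0, 0.0, 0.0, 1.0]]
rack [([123.0, 191.0, 177.0, 82.0], 0.9)]
latch [([128.0, 200.0, 38.0, 17.0], 0.81)]
chisel [([250.0, 300.0, 27.0, 17.0], 0.81), ([221.0, 136.0, 30.0, 30.0], 0.8), ([328.0, 215.0, 18.0, 28.0], 0.73), ([226.0, 212.0, 27.0, 24.0], 0.64)]
straight [([196.0, 205.0, 27.0, 29.0], 0.73), ([369.0, 166.0, 64.0, 67.0], 0.6)]
pear [([263.0, 220.0, 18.0, 24.0], 0.86)]
camera [([372.0, 166.0, 57.0, 66.0], 0.62), ([227.0, 213.0, 26.0, 22.0], 0.39)]
latch_end [([130.0, 197.0, 35.0, 18.0], 0.84)]
lens [([372.0, 166.0, 59.0, 67.0], 0.66)]
```

View pics/scene0.png

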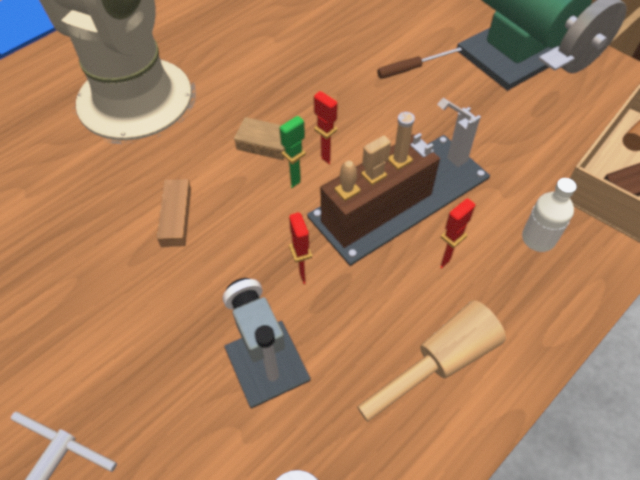

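View pics/top0.png

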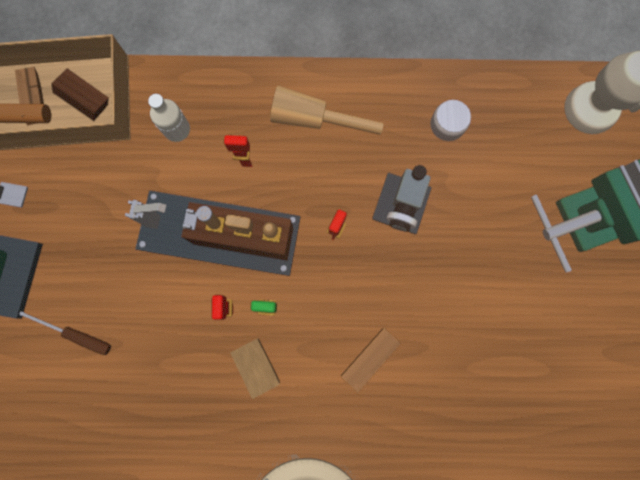

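The scene picture shows the rack with the post and raised latch at (460,120). In the slots are pear (348,180), paddle (376,155) and straight (403,135). The inspection camera is at (265,340), with red and green decoys at (325,125), (291,150), (300,245) and (457,230).
The top picture shows the rack at (215,232), the latch at (147,209) and the camera at (405,200). The only chisel-like thing that is wooden and in a slot is the paddle at scene (376,155) / top (238,222). I'll confirm this in an enlarged crop.

Run:
```python
import cv2,numpy as np
s=cv2.imread("pics/scene0.png");t=cv2.imread("pics/top0.png")
a=cv2.resize(s[85:275,300:500],(800,760),interpolation=cv2.INTER_CUBIC)
a=a[:,:]
a=cv2.resize(s[90:270,300:500],(640,576),interpolation=cv2.INTER_CUBIC)
cv2.imwrite("pics/c1.png",a) # scale 3.2
b=cv2.resize(t[180:280,120:310],(798,420),interpolation=cv2.INTER_CUBIC) #4.2
cv2.imwrite("pics/c2.png",b)
```

```text
(no output)
```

View pics/c1.png

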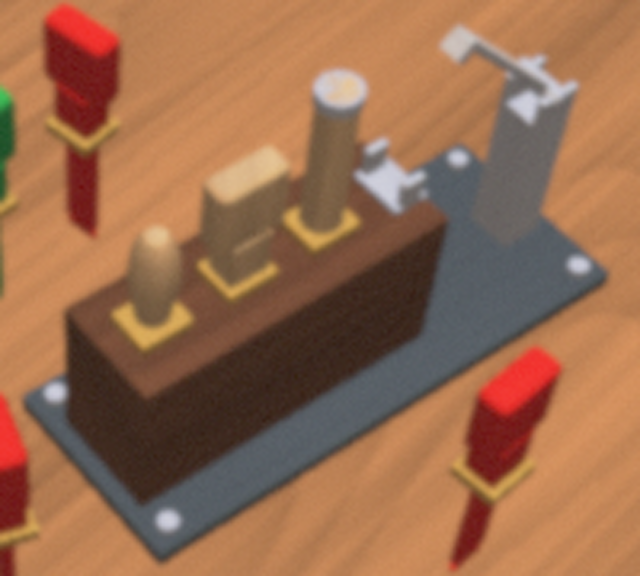

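View pics/c2.png

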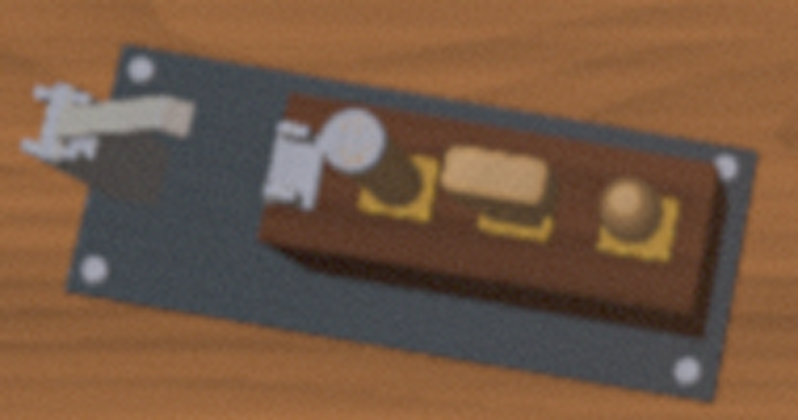

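The wooden paddle handle is confirmed in the middle slot: crop 1 (245,220), crop 2 (495,178). It has a wood-coloured paddle and a brass collar, and the look-alikes are red or green. The latch bar is raised, with its free end at crop 1 (460,42) and crop 2 (178,115).

```bash
python3 - <<'E'
import cv2,numpy as np
s=cv2.imread("pics/scene0.png");t=cv2.imread("pics/top0.png")
a=cv2.resize(s[270:410,210:320],(440,560),interpolation=cv2.INTER_CUBIC)
b=cv2.resize(t[155:245,365:440],(360,432),interpolation=cv2.INTER_CUBIC) #4.8
c=np.zeros((560,800,3),np.uint8);c[:,:440]=a;c[:432,440:]=b
cv2.imwrite("pics/c3.png",c)
E
cat > h.py <<'E'
import numpy as np
from cell import *
from scipy.optimize import least_squares
P={n:camera_params(n) for n in("scene","top")}
def proj(n,X):
    p=P[n];T=p["T"];c=(np.atleast_2d(X)-T[:3,3])@T[:3,:3]
    return np.c_[p["fx"]*c[:,0]/c[:,2]+p["cx"],p["fy"]*c[:,1]/c[:,2]+p["cy"]]
def tri(ps,pt,x0=(.5,.1,.1)):
    r=least_squares(lambda X:np.r_[proj("scene",X)[0]-ps,proj("top",X)[0]-pt],x0)
    return r.x,np.abs(r.fun).max()
def pose(q,L):
    x,y,z,w=q;c,s=np.cos(w),np.sin(w);L=np.atleast_2d(L)
    return np.c_[x+c*L[:,0]-s*L[:,1],y+s*L[:,0]+c*L[:,1],z+L[:,2]]
def fit(q0,obs): # obs: (cam, local, px)
    f=lambda q:np.concatenate([proj(n,pose(q,l))[0]-px for n,l,px in obs]+[[(q[2])*1000]])
    r=least_squares(f,q0,loss="soft_l1");return r.x,r.fun
S=lambda u,v:np.array([300+u/3.2,90+v/3.2]); Tt=lambda u,v:np.array([120+u/4.2,180+v/4.2])
E
cat > r.py <<'E'
from h import *
o=[("top",(.065,.165,.012),Tt(124,45)),("top",(.065,-.165,.012),Tt(757,152)),("top",(-.065,-.165,.012),Tt(715,402)),("top",(-.065,.165,.012),Tt(68,292)),
("scene",(.065,-.165,.012),S(162,558)),("scene",(-.065,-.165,.012),S(26,402)),("scene",(.065,.165,.012),S(607,275)),
("scene",(.035,-.155,.112),S(148,398)),("scene",(-.035,-.155,.112),S(68,312)),("scene",(.035,.045,.112),S(446,220)),
("top",(-.035,.045,.112),Tt(262,240)),("top",(.035,.045,.112),Tt(288,95))]
q,f=fit([.4,.2,0,-.15],o);print("rack",q,f.round(1))
for nm,a,b in(("paddle",S(247,176),Tt(495,177)),("straight",S(340,90),Tt(355,138)),("pear",S(155,236),Tt(630,195)),("latch_end",S(460,42),Tt(178,115))):
    X,e=tri(a,b);c,s=np.cos(q[3]),np.sin(q[3]);d=X-q[:3]
    print(nm,X.round(4),"err",e.round(1),"rack",np.round([c*d[0]+s*d[1],-s*d[0]+c*d[1],d[2]],4))
E
python3 r.py
```

```text
rack [ 0.56869676  0.1960148  -0.00250636 -0.14522619] [-1.3 -0.6 -0.  -2.4 -0.1 -1.7 -1.2 -0.  -0.6  0.1 -2.6 -1.1 -0.3 -1.4
 -0.8  1.2 -1.9  0.2 -0.2 -0.4 -1.1 -0.6  0.1 -1.4 -2.5]
paddle [0.5568 0.1285 0.1837] err 1.0 rack [-0.002  -0.0686  0.1862]
straight [0.5667 0.1814 0.2113] err 0.8 rack [ 2.000e-04 -1.470e-02  2.138e-01]
pear [0.5501 0.0715 0.1807] err 0.8 rack [-0.0004 -0.1259  0.1832]
latch_end [0.5792 0.2594 0.1979] err 1.4 rack [0.0012 0.0642 0.2004]
```

View pics/c3.png

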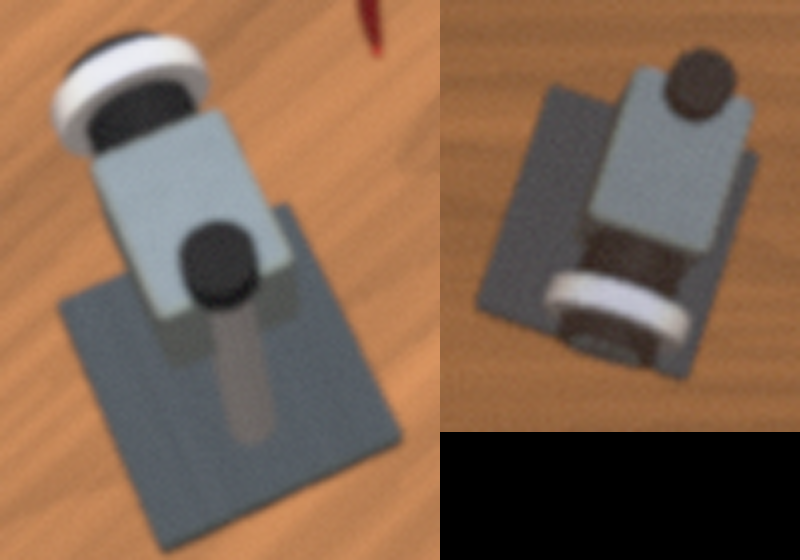

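The crop shows the camera foot's four corners in both views: scene crop (60,303), (290,205), (402,438), (165,550); top crop (550,85), (757,155), (688,380), (477,307). The lens ring is at (130,95) and (617,308).

```bash
sed -i 's/^S=.*/S=lambda u,v:np.array([300+(u+.5)\/3.2-.5,90+(v+.5)\/3.2-.5]); Tt=lambda u,v:np.array([120+(u+.5)\/4.2-.5,180+(v+.5)\/4.2-.5])/' h.py; python3 r.py
cat > c.py <<'E'
from h import *
Sc=lambda u,v:np.array([210+(u+.5)/4-.5,270+(v+.5)/4-.5]);Tc=lambda u,v:np.array([365+(u-439.5)/4.8-.5,155+(v+.5)/4.8-.5])
for h in(.006,.01,.014):
  o=[]
  for l,a,b in(((.105,.05,h),(402,438),(550,85)),((.105,-.05,h),(165,548),(757,155)),((-.005,-.05,h),(60,303),(688,380)),((-.005,.05,h),(290,205),(477,307))):
    o+=[("scene",l,Sc(*a)),("top",l,Tc(*b))]
  q,f=fit([.6,-.15,0,-.3],o);print(h,"cam",q.round(4),f.round(1))
X,e=tri(Sc(130,95),Tc(617,308));print("ring",X,e)
print("lens",pose(q,(-.03,0,.12)),"ring c",proj("scene",pose(q,(-.03,0,.12))),Sc(130,95),proj("top",pose(q,(-.03,0,.12))),Tc(617,308))
X,e=tri(Sc(220,262),Tc(702,82));c,s=np.cos(q[3]),np.sin(q[3]);d=X-q[:3]
print("knob",X,e,c*d[0]+s*d[1],-s*d[0]+c*d[1])
print("view",pose(q,(-.1,0,.12)))
for n,b in(("redA",None),):pass
for nm,a,b in(("red right(scene300,245)",(298,222),(338,218)),("green",(291,126),(263,306)),("red2",(325,101),(219,306)),("red3",(461,208),(237,141))):
    print(nm,tri(np.array(a),np.array(b)))
E
python3 c.py
```

```text
rack [ 0.56852653  0.19623519 -0.00205235 -0.14758871] [-1.  -0.4  0.3 -1.8  0.  -1.  -1.1  0.2 -0.5  0.  -2.3 -1.2  0.2 -1.1
 -0.6  1.1 -1.6  0.1  0.2 -0.3 -0.9 -0.2  0.3 -1.  -2.1]
paddle [0.5568 0.1284 0.1847] err 0.6 rack [-0.0017 -0.0688  0.1868]
straight [0.5667 0.1813 0.2123] err 0.5 rack [ 0.0004 -0.015   0.2144]
pear [0.5501 0.0715 0.1817] err 0.4 rack [ 1.000e-04 -1.261e-01  1.838e-01]
latch_end [0.5792 0.2592 0.199 ] err 1.0 rack [0.0013 0.0638 0.201 ]
0.006 cam [ 5.907e-01 -1.766e-01 -4.000e-04 -3.272e-01] [ 0.6  0.  -0.6 -0.9 -1.4  1.1  0.3 -0.6 -1.4 -0.2 -0.7 -0.1 -0.6 -1.1
 -1.4 -0.3 -0.4]
0.01 cam [ 0.5911 -0.1768 -0.0013 -0.3273] [ 0.6 -0.4 -0.3 -1.5 -1.6  0.7  0.7 -1.1 -1.7 -0.8 -0.3 -0.6 -0.6 -1.7
 -1.1 -0.8 -1.3]
0.014 cam [ 0.5913 -0.1769 -0.0038 -0.3276] [ 0.7 -0.6 -0.1 -1.8 -1.6  0.5  0.9 -1.4 -1.7 -1.  -0.1 -0.8 -0.6 -2.
 -1.  -1.  -3.8]
ring [ 0.57805141 -0.17277384  0.12187329] 0.17402750084630725
lens [[ 0.56291321 -0.16721694  0.116222  ]] ring c [[238.60339291 286.34272003]] [242.125 293.375] [[398.02947128 227.01299734]] [401.47916667 218.77083333]
knob [ 0.66196232 -0.20098918  0.15401538] 0.6484707787812454 0.07464836245680245 -0.00010470100499638743
view [[ 0.49663605 -0.14469277  0.116222  ]]
red right(scene300,245) (array([ 0.56843806, -0.05075441,  0.16766676]), np.float64(0.005547464294977544))
green (array([0.41030359, 0.08133145, 0.1539795 ]), np.float64(0.13189237397574516))
red2 (array([0.41005314, 0.15984081, 0.15676116]), np.float64(0.7780487441302739))
red3 (array([0.71629393, 0.14050326, 0.16005111]), np.float64(1.1232859801737618))
```

>>> servo_tool(increments="0 0 -0.2 0 0 -0.0726 1;0 0 -0.2 0 0 -0.0726 1;0 0 -0.2 0 0 -0.0726 1;0 0 -0.2 0 0 -0.0726 1;0 0 -0.2 0 0 -0.0726 1;0 0 -0.2 0 0 -0.0726 1;0 0 -0.2 0 0 -0.0726 1;0 0 -0.2 0 0 -0.0726 1;0 0 -0.2 0 0 -0.0726 1;0 0 -0.2 0 0 -0.0726 1;0 0 0 0 0 0 1")

```text
t: 1.82
tool_pos: [0.2033, -0.697, 0.4359]
tcp_rot: [2.367, 2.056, -0.003]
contact_force: [0.6, 0.3, -0.0]
width: -0.0
grasp_force: 0.0
```

```bash
cat > g.py <<'E'
import sys,numpy as np
from cell import *
from scipy.spatial.transform import Rotation as R
q=np.array([.5685,.1962,0,-.1476]);cam=np.array([.5908,-.1767,0,-.327])
def loc(q,l):
    c,s=np.cos(q[3]),np.sin(q[3]);return np.array([q[0]+c*l[0]-s*l[1],q[1]+s*l[0]+c*l[1],l[2]])
def go(tgt,yaw=None): # yaw of tool y axis
    o=get_obs();M=R.from_rotvec(o["tcp_rot"]);m=M.as_matrix();p=o["tool_pos"]
    print("t",o["t"],"pos",p.round(4),"F",o["contact_force"].round(2),"w",round(o["width"],4),"j",o["joints"].round(2),"tooly",m[:,1].round(3),"toolz",m[:,2].round(3))
    print("shift/0.1:",(m.T@(tgt-p)*10).round(3))
    if yaw is not None:
        y=np.array([np.cos(yaw),np.sin(yaw),0]);z=np.array([0,0,-1.]);W=np.c_[np.cross(y,z),y,z]
        print("turn/(pi/2):",((M.inv()*R.from_matrix(W)).as_rotvec()/(np.pi/2)).round(4))
E
python3 -c "
from g import *
go(loc(q,(0,.08,.4)),q[3])"
```

```text
t 1.8167 pos [ 0.2033 -0.697   0.4359] F [ 0.59  0.28 -0.05] w -0.0 j [ 1.38  0.48 -0.3   1.32  0.14  1.36  0.95] tooly [ 0.99  -0.14   0.003] toolz [ 0.002 -0.006 -1.   ]
shift/0.1: [10.158  2.37   0.311]
turn/(pi/2): [0.0019 0.0035 0.0045]
```

>>> servo_tool(increments="0.2 0.05 0 0 0 0 1;0.38 0.09 0 0 0 0 1;0.38 0.09 0 0 0 0 1;0.38 0.09 0 0 0 0 1;0.38 0.09 0 0 0 0 1;0.38 0.09 0 0 0 0 1;0.38 0.09 0 0 0 0 1;0.38 0.09 0 0 0 0 1;0.38 0.09 0 0 0 0 1;0.38 0.09 0 0 0 0 1;0.38 0.09 0 0 0 0 1;0.38 0.09 0 0 0 0 1;0.38 0.09 0 0 0 0 1;0.38 0.09 0 0 0 0 1;0.38 0.09 0 0 0 0 1;0.38 0.09 0 0 0 0 1;0.38 0.09 0 0 0 0 1;0.38 0.09 0 0 0 0 1;0.38 0.09 0 0 0 0 1;0.2 0.05 0 0 0 0 1")

```text
t: 3.48
tool_pos: [0.4795, -0.0004, 0.4314]
tcp_rot: [-2.375, -2.055, -0.003]
contact_force: [-0.8, 1.1, 0.0]
width: -0.0
grasp_force: 0.0
```

```bash
python3 -c "
from g import *
go(loc(q,(0,.08,.26)),q[3])"
```

```text
t 3.4833 pos [ 4.795e-01 -4.000e-04  4.314e-01] F [-0.77  1.06  0.02] w -0.0 j [ 0.54  0.16 -0.76  1.83  0.12  1.2  -0.4 ] tooly [ 0.99  -0.144  0.001] toolz [ 0.001  0.001 -1.   ]
shift/0.1: [2.87  0.6   1.719]
turn/(pi/2): [ 0.0006 -0.001   0.0022]
```

>>> servo_tool(increments="0.287 0.06 0 0 0 0 1;0.287 0.06 0 0 0 0 1;0.287 0.06 0 0 0 0 1;0.287 0.06 0 0 0 0 1;0.287 0.06 0 0 0 0 1;0.287 0.06 0 0 0 0 1;0.287 0.06 0 0 0 0 1;0.287 0.06 0 0 0 0 1;0.287 0.06 0 0 0 0 1;0.287 0.06 0 0 0 0 1;0 0 0 0 0 0 1;0 0 0 0 0 0 1")

```text
t: 4.48
tool_pos: [0.5798, 0.272, 0.4303]
tcp_rot: [-2.375, -2.054, 0.001]
contact_force: [-0.5, -1.1, -0.2]
width: -0.0
grasp_force: 0.0
```

Run:
```python
from g import *
import cv2
go(loc(q,(0,.08,.2)),q[3])
p=camera_params("wrist");im=capture("wrist").copy()
def pr(X):
    c=(np.array(X)-p["T"][:3,3])@p["T"][:3,:3];return int(p["fx"]*c[0]/c[2]+p["cx"]),int(p["fy"]*c[1]/c[2]+p["cy"])
# predicted: paddle top corners, latch end, hinge, collar origins, view of straight/pear tops
for l in [(.01,-.048,.192),(.01,-.092,.192),(-.01,-.048,.192),(-.01,-.092,.192),(0,.064,.2),(0,.14,.126),(0,-.015,.214),(0,-.125,.184),(.035,.045,.112),(-.035,.045,.112)]:
    u=pr(loc(q,l));cv2.circle(im,u,3,(255,0,255),1);print(l,u)
cv2.imwrite("pics/w1.png",im[:,:,::-1])
```

```text
t 4.4833 pos [0.5798 0.272  0.4303] F [-0.51 -1.08 -0.24] w -0.0 j [-0.01  0.44 -0.79  1.51  0.31  1.33 -0.97] tooly [ 0.99  -0.144 -0.002] toolz [-0.002  0.    -1.   ]
shift/0.1: [0.033 0.003 2.303]
turn/(pi/2): [-0.001  -0.0001  0.0018]
(0.01, -0.048, 0.192) (328, 294)
(0.01, -0.092, 0.192) (328, 323)
(-0.01, -0.048, 0.192) (312, 294)
(-0.01, -0.092, 0.192) (313, 323)
(0, 0.064, 0.2) (321, 210)
(0, 0.14, 0.126) (321, 139)
(0, -0.015, 0.214) (320, 278)
(0, -0.125, 0.184) (320, 340)
(0.035, 0.045, 0.112) (345, 208)
(-0.035, 0.045, 0.112) (296, 208)
```

View pics/w1.png

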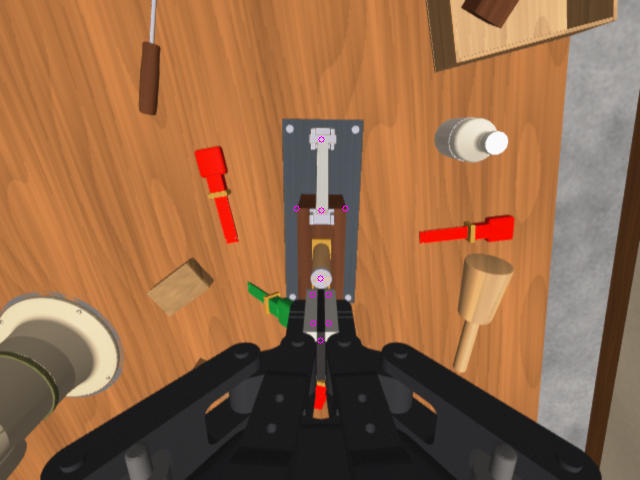

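The marked predictions match the wrist view: straight cap (320,278), hinge (321,139), latch end (321,212), block edge corners at row 208. Next I push the latch down from above.

>>> servo_tool(increments="0.03 0 0.22 0 0 0.002 1;0 0 0.25 0 0 0 1;0 0 0.25 0 0 0 1;0 0 0.25 0 0 0 1;0 0 0.25 0 0 0 1;0 0 0.25 0 0 0 1;0 0 0.25 0 0 0 1;0 0 0.25 0 0 0 1;0 0 0.2 0 0 0 1;0 0 0.13 0 0 0 1;0 0 0 0 0 0 1")

```text
t: 5.45
tool_pos: [0.5799, 0.271, 0.1989]
tcp_rot: [-2.383, -2.047, 0.006]
contact_force: [-0.4, -0.2, -0.6]
width: -0.0001
grasp_force: 0.0
```

>>> servo_tool(increments="0 0 0.07 0 0 0 1;0 0 0.07 0 0 0 1;0 0 0.07 0 0 0 1;0 0 0.07 0 0 0 1;0 0 0.07 0 0 0 1;0 0 0.07 0 0 0 1;0 0 0.07 0 0 0 1;0 0 0.07 0 0 0 1;0 0 0 0 0 0 1")

```text
t: 6.2
tool_pos: [0.5801, 0.2728, 0.1436]
tcp_rot: [-2.381, -2.049, 0.003]
contact_force: [-0.5, -0.6, -0.2]
width: -0.0002
grasp_force: 0.0
```

>>> servo_tool(increments="0 0 0.04 0 0 0 1;0 0 0.04 0 0 0 1;0 0 0.04 0 0 0 1;0 0 0.02 0 0 0 1;0 0 0.02 0 0 0 1;0 0 0 0 0 0 1;0 0 0 0 0 0 1;0 0 0 0 0 0 1")

```text
t: 6.87
tool_pos: [0.5806, 0.2733, 0.1293]
tcp_rot: [-2.381, -2.049, -0.0]
contact_force: [-0.1, -1.2, -0.2]
width: 0.0
grasp_force: 0.0
```

>>> servo_tool(increments="0 0 0.02 0 0 0 1;0 0 0.02 0 0 0 1;0 0 0 0 0 0 1;0 0 0 0 0 0 1;0 0 0 0 0 0 1")

```text
t: 7.28
tool_pos: [0.5808, 0.2734, 0.1286]
tcp_rot: [2.38, 2.047, 0.002]
contact_force: [-6.7, -6.1, 30.3]
width: 0.0
grasp_force: 15.5
```

>>> servo_tool(increments="0 0 -0.1 0 0 0 1;0 0 -0.3 0 0 0 1;0 0 -0.3 0 0 0 1;0 0 -0.3 0 0 0 0;0 0 -0.3 0 0 0 0;0 0 -0.3 0 0 0 0;0 0 -0.3 0 0 0 0;0 0 0 0 0 0 0;0 0 0 0 0 0 0")

```text
t: 8.03
tool_pos: [0.5811, 0.2738, 0.3171]
tcp_rot: [2.381, 2.048, 0.005]
contact_force: [0.2, 0.2, -1.1]
width: 0.0722
grasp_force: 0.0
```

Run:
```python
from g import *
import cv2
im=capture("wrist");cv2.imwrite("pics/w2.png",cv2.resize(im[60:360,200:440],(480,600))[:,:,::-1])
go(loc(q,(0,-.07,.32)),q[3])
```

```text
t 8.0833 pos [0.5806 0.2731 0.3155] F [ 0.74  0.   -1.33] w 0.0791 j [-0.03  0.51 -0.76  1.67  0.39  1.11 -1.05] tooly [ 0.989 -0.149  0.001] toolz [ 0.001  0.    -1.   ]
shift/0.1: [-1.479 -0.003 -0.045]
turn/(pi/2): [ 0.0006 -0.0001 -0.0015]
```

View pics/w2.png

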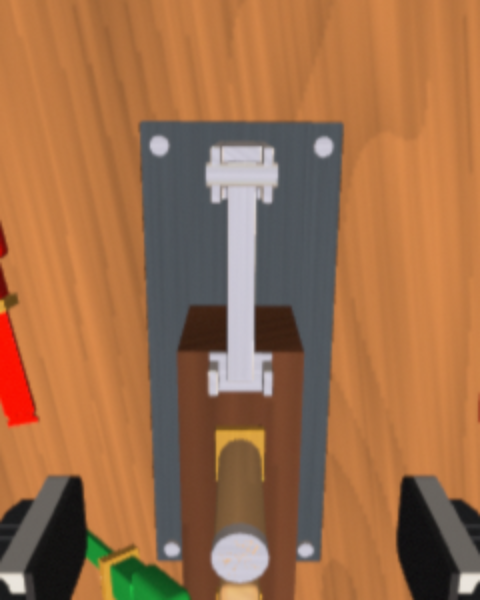

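The bar (240,280) lies between the cheeks at (240,375), so the latch is closed. Next is the paddle.

>>> servo_tool(increments="-0.185 0 0 0 0 0 0;-0.185 0 0 0 0 0 0;-0.185 0 0 0 0 0 0;-0.185 0 0 0 0 0 0;-0.185 0 0 0 0 0 0;-0.185 0 0 0 0 0 0;-0.185 0 0 0 0 0 0;-0.185 0 0 0 0 0 0;0 0 0 0 0 0 0;0 0 0 0 0 0 0")

```text
t: 8.92
tool_pos: [0.5582, 0.1255, 0.314]
tcp_rot: [-2.383, -2.046, 0.003]
contact_force: [-0.6, 1.0, -0.4]
width: 0.0855
grasp_force: 0.0
```

Run:
```python
from g import *
go(loc(q,(0,-.07,.157)),q[3])
```

```text
t 8.9167 pos [0.5582 0.1255 0.314 ] F [-0.59  1.02 -0.43] w 0.0855 j [ 0.24  0.42 -0.78  1.82  0.34  1.04 -0.83] tooly [ 0.989 -0.151 -0.002] toolz [-0.002 -0.001 -1.   ]
shift/0.1: [1.60e-02 1.00e-03 1.57e+00]
turn/(pi/2): [-0.0012  0.0007 -0.0027]
```

>>> servo_tool(increments="0.016 0 0.2 0 0 -0.002 0;0 0 0.2 0 0 0 0;0 0 0.2 0 0 0 0;0 0 0.2 0 0 0 0;0 0 0.2 0 0 0 0;0 0 0.2 0 0 0 0;0 0 0.2 0 0 0 0;0 0 0.1 0 0 0 0;0 0 0.07 0 0 0 0;0 0 0 0 0 0 0")

```text
t: 9.75
tool_pos: [0.5581, 0.1291, 0.1569]
tcp_rot: [-2.376, -2.053, 0.003]
contact_force: [-0.4, -0.5, 0.5]
width: 0.0856
grasp_force: 0.0
```

>>> servo_tool(increments="0 0 0 0 0 0 0.5;0 0 0 0 0 0 0.5;0 0 0 0 0 0 0.5;0 0 0 0 0 0 0.5;0 0 0 0 0 0 1;0 0 0 0 0 0 1;0 0 0 0 0 0 1;0 0 0 0 0 0 1;0 0 0 0 0 0 1;0 0 0 0 0 0 1;0 0 0 0 0 0 1;0 0 0 0 0 0 1")

```text
t: 10.75
tool_pos: [0.5589, 0.1285, 0.1587]
tcp_rot: [2.378, 2.052, 0.0]
contact_force: [-0.8, -0.5, 6.6]
width: 0.0188
grasp_force: 58.6
```

>>> servo_tool(increments="0 0 -0.05 0 0 0 1;0 0 -0.1 0 0 0 1;0 0 -0.1 0 0 0 1;0 0 -0.1 0 0 0 1;0 0 -0.1 0 0 0 1;0 0 -0.1 0 0 0 1;0 0 -0.15 0 0 0 1;0 0 -0.15 0 0 0 1;0 0 -0.15 0 0 0 1;0 0 -0.2 0 0 0 1;0 0 -0.2 0 0 0 1;0 0 -0.2 0 0 0 1;0 0 -0.2 0 0 0 1;0 0 -0.2 0 0 0 1;0 0 -0.2 0 0 0 1;0 0 0 0 0 0 1;0 0 0 0 0 0 1;0 0 0 0 0 0 1")

```text
t: 12.25
tool_pos: [0.5582, 0.1281, 0.3777]
tcp_rot: [-2.378, -2.053, 0.002]
contact_force: [-0.4, -0.6, -1.7]
width: 0.0194
grasp_force: 59.1
```

Run:
```python
from g import *
v=loc(cam,(-.1,0,.12));print(v)
go(v+[0,0,.26],cam[3])
```

```text
[ 0.49609898 -0.14457966  0.12      ]
t 12.25 pos [0.5582 0.1281 0.3777] F [-0.42 -0.58 -1.73] w 0.0194 j [ 0.26  0.37 -0.81  1.73  0.29  1.16 -0.78] tooly [ 0.989 -0.146 -0.001] toolz [-0.001 -0.001 -1.   ]
shift/0.1: [-2.788 -0.216 -0.021]
turn/(pi/2): [-0.0004  0.0005  0.1148]
```

>>> servo_tool(increments="-0.12 -0.01 0 0 0 0 1;-0.24 -0.02 0 0 0 0 1;-0.24 -0.02 0 0 0 0 1;-0.24 -0.02 0 0 0 0 1;-0.24 -0.02 0 0 0 0 1;-0.24 -0.02 0 0 0 0 1;-0.24 -0.02 0 0 0 0 1;-0.24 -0.02 0 0 0 0 1;-0.24 -0.02 0 0 0 0 1;-0.24 -0.02 0 0 0 0 1;-0.24 -0.02 0 0 0 0 1;-0.24 0 0 0 0 0 1;-0.14 0 0 0 0 0 1;0 0 0 0 0 0.038 1;0 0 0 0 0 0.038 1;0 0 0 0 0 0.038 1;0 0 0 0 0 0 1;0 0 0 0 0 0 1")

```text
t: 13.75
tool_pos: [0.4949, -0.1557, 0.3775]
tcp_rot: [-2.55, -1.833, 0.002]
contact_force: [-0.4, 0.1, -0.9]
width: 0.0188
grasp_force: 58.8
```

Run:
```python
from g import *
v=loc(cam,(-.1,0,.12))
go(v+[0,0,.1295],cam[3])
```

```text
t 13.75 pos [ 0.4949 -0.1557  0.3775] F [-0.45  0.15 -0.85] w 0.0188 j [ 0.77  0.27 -0.72  1.84  0.2   1.11 -0.35] tooly [ 0.948 -0.318 -0.002] toolz [-0.002  0.    -1.   ]
shift/0.1: [ 0.11  -0.022  1.28 ]
turn/(pi/2): [-0.001   0.0002  0.0018]
```

>>> servo_tool(increments="0.11 -0.02 0 0 0 0 1;0 0 0.14 0 0 0.002 1;0 0 0.14 0 0 0 1;0 0 0.14 0 0 0 1;0 0 0.14 0 0 0 1;0 0 0.14 0 0 0 1;0 0 0.14 0 0 0 1;0 0 0.14 0 0 0 1;0 0 0.14 0 0 0 1;0 0 0.1 0 0 0 1;0 0 0.06 0 0 0 1;0 0 0 0 0 0 1;0 0 0 0 0 0 1")

```text
t: 14.83
tool_pos: [0.4974, -0.1439, 0.2504]
tcp_rot: [-2.554, -1.829, -0.0]
contact_force: [0.0, -0.2, -1.2]
width: 0.0194
grasp_force: 58.9
```

Run:
```python
from g import *
import cv2
v=loc(cam,(-.1,0,.12))
go(v+[0,0,.1295],cam[3])
s=capture("scene");t=capture("top")
cv2.imwrite("pics/f_s.png",s[:,:,::-1]);cv2.imwrite("pics/f_t.png",t[:,:,::-1])
import h
for n,im in(("scene",s),("top",t)):print(n,h.proj(n,v).round(),h.proj(n,h.pose(cam,(-.03,0,.12))).round(),h.proj(n,v+[0,0,.084]).round())
a=cv2.resize(s[180:320,150:300],(450,420),interpolation=cv2.INTER_CUBIC)
b=cv2.resize(t[170:310,330:440],(330,420),interpolation=cv2.INTER_CUBIC)
cv2.imwrite("pics/f.png",np.hstack([a,b])[:,:,::-1])
```

```text
t 14.8333 pos [ 0.4974 -0.1439  0.2504] F [ 0.01 -0.23 -1.17] w 0.0194 j [ 0.67  0.4  -0.68  2.02  0.33  0.83 -0.52] tooly [ 0.947 -0.322 -0.   ] toolz [-0.  0. -1.]
shift/0.1: [-0.01  -0.011  0.009]
turn/(pi/2): [-0.0001 -0.0001 -0.0006]
scene [[221. 248.]] [[238. 285.]] [[212. 216.]]
top [[387. 262.]] [[398. 227.]] [[394. 256.]]
```

View pics/f.png

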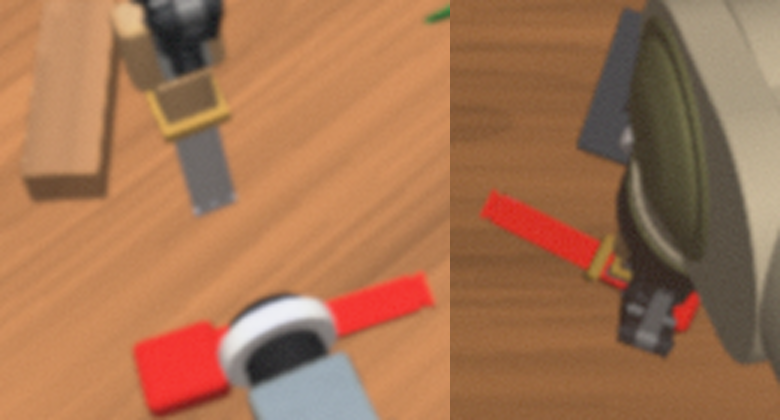

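The final picture shows the edge at about scene pixel (221,249), against a computed view point of (221,248). The blade hangs straight and parallel to the lens ring. I'll let it settle briefly, check the neighbouring tools, and hand in.

>>> servo_tool(increments="0 0 0 0 0 0 1;0 0 0 0 0 0 1;0 0 0 0 0 0 1;0 0 0 0 0 0 1;0 0 0 0 0 0 1;0 0 0 0 0 0 1")

```text
t: 15.43
tool_pos: [0.4972, -0.1443, 0.2503]
tcp_rot: [2.555, 1.828, -0.0]
contact_force: [-0.4, 0.3, -1.1]
width: 0.0195
grasp_force: 58.9
```

Run:
```python
from cell import *
capture("scene")
ok=0
for l in("straight","pear","latch"):
    print(l,[(d["bbox"],d["confidence"]) for d in search_frame(l,"scene")][:2])
o=get_obs();print(o["t"],o["width"],o["grasp_force"],abs(o["qvel"]).max())
print(job_done())
```

```text
straight [([384.2, 113.2, 29.6, 57.5], 0.71)]
pear [([336.0, 160.2, 24.2, 40.9], 0.81)]
latch [([419.0, 108.5, 60.9, 41.8], 0.92)]
15.6333 0.019278342194654983 58.911007046699524 0.0011466370162733414
the job is handed in; nothing more can be done
None
```

I handed the job in at 15.6 s, with no verdict returned: the latch is down in its catch, the chisel is held still with its edge within about 1–2 px of the computed view point, the other two tools are still in their slots, and a red look-alike now lies fallen beside the camera (I did not see what knocked it over).

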